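# Close up a repaired control unit on its sloping cradle

### The arm

A 6-joint arm with a two-finger parallel gripper is mounted at the origin on the work surface. World frame = base frame: x ahead of the robot, y to its left, z up, the work surface at z = 0. Lengths are in m, angles in degrees, forces in N, time in s.
With the tool pointing down it reaches from about 0.3 to 0.75 m from the base axis. Payload 8.5 kg.
Tool frame: the origin (TCP) lies midway between the tips of the shut fingers; the grasp point (between the pads) lies grasp_offset behind it (grasp_offset is the distance from the TCP to the grasp point, in m); z points along the fingers, y is the line along which they close (so a half turn about z gives the same grasp; the last joint's range is limited). The gripper opens to 85 mm and grips with 20 to 120 N. Pads are 22 mm wide; open, the fingers measure 114 mm over their backs; the gripper's body (76 mm by 85 mm) begins 54 mm behind the grasp point. The pads swing forward as they close: fully open they stand 13 mm farther back than shut.
Start: joints at [-79.2, 21.807, 74.336, -0, 83.858, -12.336], TCP at [0.216, -0.506, 0.231] pointing down, gripper open.
Joint ranges: [-178.18, 178.18], [-50.72, 133.34], [12.68, 142.11], [-81.47, 261.47], [9.98, 163.14], [-165.26, 165.26]. Speed limits (degrees/s): [136.94, 136.94, 180, 180, 180, 180].

### API

Orientations are given as a 3x3 rotation matrix whose columns are the frame's x, y, z axes.
In Python, from rig import observe, get_image, camera_params, close_job, grasp_offset gives the robot as it stands.
- The arm moves only by the shell command python3 -m handwheel 'ROWS' [OPENING] [FORCE]. ROWS is JSON, a list of rows, each a list of 2 entries, a list of its own where there are three numbers: the shift along the tool's x, y, z as a fraction of full scale, then the turn, a rotation vector about the tool's x, y, z as a fraction of full scale. In form: [[[dx, dy, dz], [ax, ay, az]], ...]. A call has 1 to 10 rows; each row is the pose to reach, as a shift and turn from the pose commanded when the call began, along the tool's axes at that moment, turning the shorter way round; what a row does not reach only later rows make up. Full scale, the value 1, is 0.5 m for a shift and pi rad for a turn. A row lasts 1/10 s, in which the tool goes at most 50 mm and 8.59 degrees, less where a joint would pass 70% of its speed; a pose out of reach is approached as far as the arm can. A call with a number of a shift or a turn outside -1 to 1 is refused whole. A call with a gripper value outside its range is refused whole. OPENING is the opening, from 0 (shut) to 1 (fully open), set as the call begins (- or left out, the last holds). The fingers move at their own pace and stop on an object; FORCE is the grip in N (left out, the last holds). Time passes only in rows, so rows that repeat a pose let the fingers close. It gives the time, the measured TCP pose, the force, the opening and the grip force at its end, in the units of the state.
- observe(): the state, without advancing time (a new reading comes with each control period).
- get_image(name): name is "side" or "top"; returns (picture, depth): 400x640x3 uint8, red, green, blue; 400x640 float32, m along the optical axis (not along the pixel's ray), 0 where there is no reading.
- camera_params(name): a dict with "K" (3x3 intrinsics, pixels), "R" (3x3) and "t" (3): a world point X has camera coordinates R X + t. Camera axes: x right, y down, z forward; pixel columns grow to the right and rows downward; lengths in m; the calibration is good to about 2 mm. A picture is of the moment at which its call begins. camera_params takes no time and is no camera call.
- close_job(): hands the job in; it is judged then, once.
The state is a dict: "time_s": time; "q": joint angles; "qvel": joint speeds; "joint_efforts": joint torques, N m; "position": TCP position; "tool_rot": TCP orientation; "ft_force": force on the tool from outside, world axes, zero at the start; "wrist_torque": the same for the moment, N m; "grip_width": finger opening in m; "gripper_force": force on a finger pad.
Only numpy, scipy, OpenCV 4.12 (cv2) and the standard library are available. Lean on these libraries where they do the work, as an engineer would, in place of code of your own. Each camera call takes 0.05 s, during which the arm holds its last target. There are 200 camera calls.

### The job

The repaired control unit sits open in its sloping cradle with its hinged circuit board folded out: flip the board over into the housing by its black tongue and press it down until it lies fully home. Then set the loose aluminium cover squarely over the housing and press both of its ends down, at the two seal strips, until both stiff strips give way and the cover is fully seated all round. Leave the multimeter, screwdriver, jar and solder spool where they are.

Things in the scene. Friction and masses are not known exactly. Their poses are not given: they have to be found in the camera images.
- housing: Open aluminium box, 116 (x) x 156 (y) x 36 (z) mm, walls 5 mm, fixed on a steel cradle sloping 25 degrees: z, out of the mouth, leans 25 degrees from vertical, away from the robot; -x is the low side, turned from the robot. Origin: centre of its underside, 52 mm above the bench; inner floor at z = 5, rim at z = 36 mm. A connector juts 12 mm from the +y wall, below the cover.
- board (a joint): Angle of the hinged circuit board (rad): 0 home in the housing; at the start 2.3 to 2.7, folded out, leaning back over the high (+x) wall. Stiff friction hinge (0.08 N m): stays where left, must be pressed down to reach 0. Axis: the housing's y through point board_hinge; closing swings the tongue up, over and towards the housing's -x side.
- board_hinge (a point): Mid-point of the hinge axis, at (47, 0, 31) mm in the housing frame. Axes turn with the board: at angle 0 they are the housing's. The green board, 58 x 110 x 4 mm, spans x = -68 to -10 mm from here, its mid-plane at z = -13 mm.
- board_tab (a point): Middle of the black tongue on the board's free edge, 28 (x) x 34 (y) x 8 (z) mm, 26 mm of it clear of the board. Can be pinched across its 34 mm width (along y) and swivels between the fingers. At (-82, 0, -13) mm from point board_hinge in its axes; at angle 0 at (-35, 0, 18) mm in the housing frame. Axes turn with the board.
- cover: Loose aluminium cover, 0.26 kg, 129 (x) x 169 (y) x 39 (z) mm, right way up on the bench. Plate 5 mm, underside z = 14, top z = 19 mm; a skirt 3 mm thick goes down 14 mm all round and fits outside the housing with 3.5 mm play each side. Origin: centre of the skirt's lower edge. Either way round fits. Rests first on the strips, origin at z = 28 mm in the housing frame; fully home at z = 22 mm.
- cover_block (a point): Centre of the top of the finned block in the middle of the cover, 44 (x) x 70 (y) x 20 (z) mm, the part to hold it by. 39 mm above the cover's origin.
- cover_end_left (a point): Place to press on the top of the flat plate at the cover's +y end, (0, 62, 19) mm in the cover's frame.
- cover_end_right (a point): Place to press at the cover's -y end, (0, -62, 19) mm in the cover's frame.
- strip_left (a joint): How far the black rubber seal strip inside the housing's +y wall (84 mm along x, 8 mm wide, at y = 66 mm) is pressed down, m: 0 standing 6 mm proud of the rim, 0.006 level with the rim. Gives way at 8 N and stays down.
- strip_right (a joint): The same for the strip at y = -66 mm.
- meter: Bystander: red multimeter lying flat, 170 x 85 x 40 mm. Origin under its centre.
- driver: Bystander: screwdriver, 190 mm, lying on the bench.
- flux_jar: Bystander: amber jar, 64 mm across, 75 mm high. Origin under its centre.
- solder_spool: Bystander: upright solder spool, 64 mm across, 52 mm high. Origin under its centre.
Things that resemble listed ones, but are neither listed nor needed, are in the scene too. There is more than one size of the cover; the one meant has the size given above.

How it is judged (in metres and radians):
On the way, in this order (a step that is already met when the one before it is completed fails the run):
1. the circuit board is flipped over and lies home in the housing (value of joint board below 0.06 rad), for 0.2 s.
2. the cover is over the housing with its skirt round the walls (value of joint board below 0.06 rad and z of cover in the frame of housing below 0.035 m and angle between the z axis of cover and the z axis of housing, either way round below 0.15 rad and x of cover in the frame of housing between -0.007 and 0.007 m and y of cover in the frame of housing between -0.007 and 0.007 m).
3. both ends of the cover are pressed home (value of joint board below 0.06 rad and value of joint each of strip_left, strip_right above 0.0045 m and z of cover in the frame of housing below 0.0238 m and angle between the z axis of cover and the z axis of housing, either way round below 0.03 rad), for 0.2 s.
At the end, for the whole second after the job is handed in: Board home in the housing (below 0.06 rad); cover over it within 7 mm sideways, origin under 23.8 mm above the housing underside, parallel within 0.03 rad, both strips pressed at least 4.5 mm, cover at rest and let go; each bystander within 30 mm of its start (all of step 3 and x of cover in the frame of housing between -0.007 and 0.007 m and y of cover in the frame of housing between -0.007 and 0.007 m and linear speed of cover below 0.01 m/s and contact force between the fingers and cover below 0.1 N and distance of each of meter, driver, flux_jar, solder_spool from where it was at the start of the episode below 0.03 m); the robot touches nothing.
It fails at once if the multimeter is pushed more than 30 mm (distance of meter from where it was at the start of the episode above 0.03 m).
It fails at once if the screwdriver is pushed more than 30 mm (distance of driver from where it was at the start of the episode above 0.03 m).
It fails at once if the jar is pushed more than 30 mm (distance of flux_jar from where it was at the start of the episode above 0.03 m).
It fails at once if the solder spool is pushed more than 30 mm (distance of solder_spool from where it was at the start of the episode above 0.03 m).
It also fails if it takes over 72 s, if anything falls off the work surface, if the arm or the gripper's body presses on something with over 40 N, if the wrist force passes 120 N, or if a joint passes its speed limit or range.

## Working session

There is one attempt and no reset: what is moved stays moved. The work goes in short steps, Python scripts to look and compute and a shell command to move; the robot and the scene stay as the last step left them, time stands still between calls to the robot, and variables do not carry over. Pictures are saved under pics/ and viewed, at most 10 in all, crops included, and the job is handed in when it is done.

```bash
mkdir -p pics; ls; cat > h.py <<'E'
import numpy as np, cv2
from rig import observe,get_image,camera_params,close_job,grasp_offset
def save(n,img,box=None,s=1):
    if box: img=img[box[1]:box[3],box[0]:box[2]]
    img=cv2.resize(img,None,fx=s,fy=s,interpolation=cv2.INTER_CUBIC)
    cv2.imwrite('pics/'+n,img[:,:,::-1])
def cloud(name):
    im,d=get_image(name);p=camera_params(name)
    v,u=np.mgrid[:400,:640]
    r=np.stack([u,v,np.ones_like(u)],-1)@np.linalg.inv(p['K']).T
    X=(r*d[...,None]-p['t'])@p['R']
    X[d==0]=np.nan
    return im,d,X
def st():
    o=observe();print(o['time_s'],np.round(o['position'],4),np.round(o['ft_force'],1),o['grip_width']);print(np.round(o['tool_rot'],3))
    return o
E
python3 - <<'E'
from h import *
o=st();print(grasp_offset() if callable(grasp_offset) else grasp_offset)
for n in('top','side'):
    im,d,X=cloud(n);save(n+'0.png',im,s=1.25);np.savez(n+'0.npz',im=im,d=d,X=X)
    p=camera_params(n);print(n,(-p['R'].T@p['t']).round(3),p['K'][0,0])
E
```

```text
pics
0.0 [ 0.216  -0.5055  0.2307] [0.  0.2 0.5] 0.08552233954259532
[[ 0.92   0.393 -0.   ]
 [ 0.393 -0.92   0.001]
 [ 0.    -0.001 -1.   ]]
0.0187
top [ 0.48  -0.01   1.205] 412.41280372815504
side [0.122 0.916 1.185] 463.42404619149994
```

View pics/top0.png

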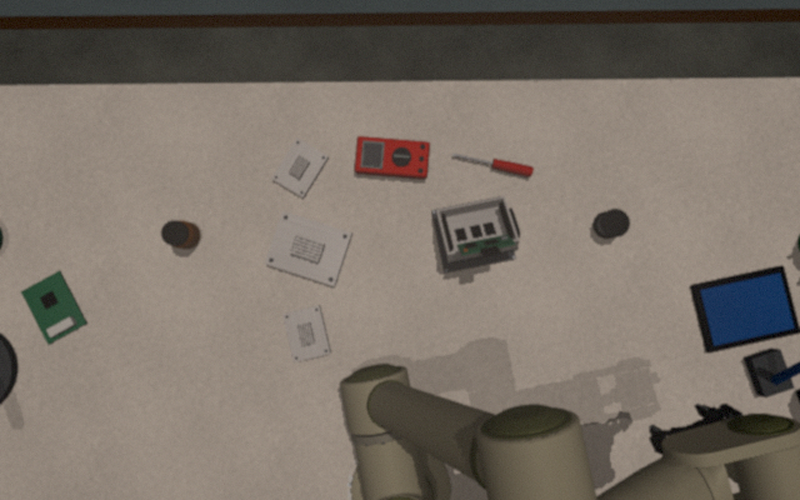

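View pics/side0.png

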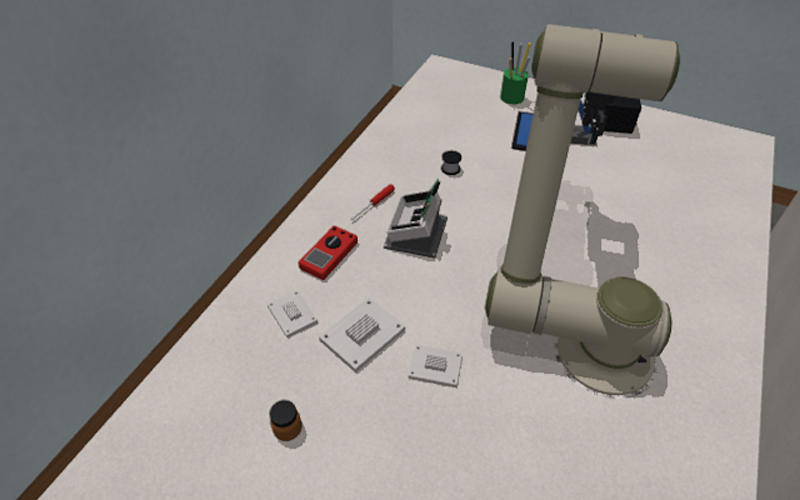

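The top view has three covers (800x500 pixels): (300,167), (308,248) and (307,333). The middle one's edges are about 72 x 55 px, or roughly 169 x 129 mm, which fits; the other two are smaller. The open housing is at (477,232), with its green board towards the robot.

```bash
python3 - <<'E'
from h import *
t=np.load('top0.npz');s=np.load('side0.npz')
a=cv2.resize(t['im'][145:235,320:440],(800,600),interpolation=cv2.INTER_CUBIC)[:,:]
a=cv2.resize(t['im'][145:235,330:430],(400,360),interpolation=cv2.INTER_CUBIC)
b=cv2.resize(s['im'][135:215,295:375],(400,400),interpolation=cv2.INTER_CUBIC)
c=cv2.resize(t['im'][100:300,200:300],(200,400),interpolation=cv2.INTER_CUBIC)
a=cv2.copyMakeBorder(a,0,40,0,0,cv2.BORDER_CONSTANT)
save('crop1.png',np.concatenate([a,b],1)); 
T=t['X'];im=t['im'].astype(int)
# covers: z map
for (x0,y0,x1,y1) in [(205,160,290,235),(210,105,270,162),(220,240,275,295)]:
    P=T[y0:y1,x0:x1].reshape(-1,3);P=P[~np.isnan(P[:,0])]
    Q=P[(P[:,2]>.012)]
    r=cv2.minAreaRect(Q[:,:2].astype(np.float32)*1000);B=P[P[:,2]>.03]
    print('cov',r,len(Q),'zmed',np.median(Q[:,2]),'block',cv2.minAreaRect(B[:,:2].astype(np.float32)*1000) if len(B)>4 else None, np.median(B[:,2]) if len(B) else 0)
# housing cloud both
for n,X,box in(('top',T,(340,150,420,222)),('side',s['X'],(300,140,362,208))):
    x0,y0,x1,y1=box
    P=X[y0:y1,x0:x1].reshape(-1,3);I=(t if n=='top' else s)['im'][y0:y1,x0:x1].reshape(-1,3).astype(int)
    ok=P[:,2]>.02
    print(n,ok.sum(),P[ok].min(0),P[ok].max(0))
    g=ok&(I[:,1]>I[:,0]*1.25)&(I[:,1]>I[:,2]*1.1)
    G=P[g];print('green',len(G),G.mean(0),G.min(0),G.max(0))
    C=G-G.mean(0);u,sv,vt=np.linalg.svd(C);print(sv/np.sqrt(len(G)),vt)
E
```

```text
cov ((550.1681518554688, 209.4528045654297), (170.2608184814453, 129.12184143066406), 71.65840911865234) 2636 zmed 0.020464646384629765 block ((550.385498046875, 209.37515258789062), (71.41759490966797, 43.91427993774414), 71.36524200439453) 0.03770980903300587
cov ((739.5868530273438, 229.81362915039062), (87.85043334960938, 113.03020477294922), 58.178802490234375) 937 zmed 0.014989695076997153 block ((740.8065795898438, 228.09071350097656), (29.257526397705078, 41.16515350341797), 58.51238250732422) 0.030664064140838464
cov ((354.3254089355469, 214.13746643066406), (112.94304656982422, 86.87004852294922), 13.218278884887695) 924 zmed 0.014940735561777434 block ((360.31927490234375, 213.73287963867188), (26.912626266479492, 21.065780639648438), 27.147035598754883) 0.031204328635507234
top 2681 [ 0.50951829 -0.26571825  0.028554  ] [ 0.65945478 -0.08562383  0.1957616 ]
green 104 [ 0.54431666 -0.18235068  0.15341567] [ 0.52688689 -0.23202632  0.1226952 ] [ 0.56222056 -0.12855291  0.17188554]
[0.03291541 0.01498764 0.00074929] [[-0.15129637  0.98541415 -0.07789963]
 [ 0.39576197 -0.01182862 -0.91827694]
 [-0.90580454 -0.16976168 -0.38819982]]
side 1501 [ 0.50827572 -0.31072162  0.02001083] [ 0.74396052 -0.08245273  0.19480167]
green 71 [ 0.53923057 -0.1625032   0.15209684] [ 0.52386427 -0.23653662  0.09266268] [ 0.57538132 -0.12343155  0.19190974]
[0.0298231  0.02365547 0.00260487] [[-0.13953734  0.980261   -0.14006319]
 [-0.37318734  0.07895799  0.92438999]
 [ 0.91720256  0.18125673  0.35480341]]
```

View pics/crop1.png

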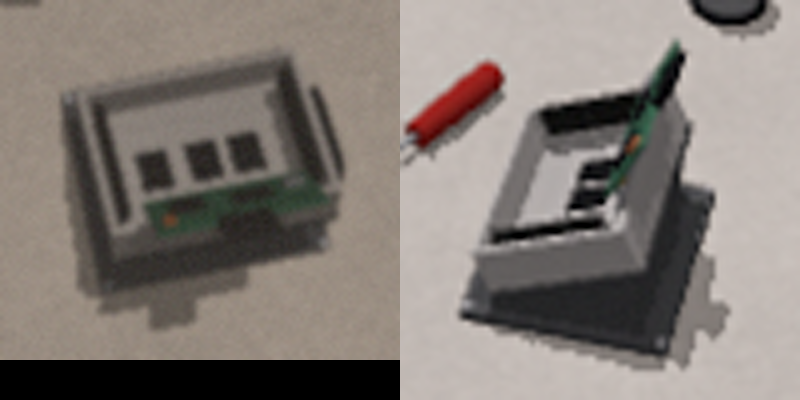

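The crops confirm the cover: 170 x 129 mm measured, centred at (0.550, 0.209). The housing is open, with its board leaning up over the wall nearest the robot, the strips standing at both ends, and the connector on the robot's right.

```bash
cat >> h.py <<'E'
def Hrot(psi):
    l=np.array([np.cos(psi),np.sin(psi),0]);up=np.array([0,0,1.]);a=np.radians(25)
    z=np.cos(a)*up+np.sin(a)*l; x=-np.cos(a)*l+np.sin(a)*up
    return np.stack([x,np.cross(z,x),z],1)
E
python3 - <<'E'
from h import *
for n,box in(('top',(335,145,425,225)),('side',(295,135,375,212))):
    f=np.load(n+'0.npz');x0,y0,x1,y1=box
    P=f['X'][y0:y1,x0:x1].reshape(-1,3);I=f['im'][y0:y1,x0:x1].reshape(-1,3).astype(int)
    k=P[:,2]>.03;P=P[k];I=I[k]
    psi=np.radians(8.7);O=np.array([.59,-.18,.052])
    for it in range(12):
        R=Hrot(psi);L=(P-O)@R
        m=(abs(L[:,2]-.036)<.004)&(abs(L[:,0])<.068)&(abs(L[:,1])<.085)
        r=cv2.minAreaRect((L[m,:2]*1000).astype(np.float32))
        c=np.array(r[0])/1000;ang=r[2];w,h=r[1]
        if ang>45: ang-=90;w,h=h,w
        # shift horizontally so that the frame is centred
        d=R@np.array([c[0],c[1],0]); d[0:2]+=0
        hx=np.array([-np.cos(psi),-np.sin(psi),0]); 
        O=O+.7*(hx*c[0]/np.cos(np.radians(25))+R[:,1]*c[1]); 
        psi+=np.radians(ang)*.5
    print(n,'O',O.round(4),'psi',np.degrees(psi).round(2),w,h,m.sum(),'zrim',np.median(L[m,2]))
    # robust percentiles
    print(np.percentile(L[m,0],[1,99]),np.percentile(L[m,1],[1,99]))
    fl=(abs(L[:,0]+.0)<.03)&(abs(L[:,1])<.05)&(L[:,2]<.012);print('floor z',np.median(L[fl,2]))
    g=(I[:,1]>I[:,0]*1.25)&(I[:,1]>I[:,2]*1.1)
    G=L[g]-[.047,0,.031];G=G[G[:,2]>0]
    v=np.linalg.svd(G-G.mean(0))[2];print('green',G.mean(0),'dir',v.round(3), 'xz ends',G[G[:,2].argmax()],G[G[:,2].argmin()],'y',G[:,1].min(),G[:,1].max())
    B=L[(L[:,2]>.05)]-[.047,0,.031];print('top pts',B[np.argsort(-B[:,2])[:6]].round(3))
E
```

```text
top O [ 0.579  -0.1737  0.052 ] psi 11.23 120.38882446289062 156.91392517089844 350 zrim 0.03623423014642914
[-0.05838466  0.05918426] [-0.07821445  0.07798875]
floor z 0.006613877786757255
green [0.02825163 0.00172486 0.0458094 ] dir [[ 0.072  0.996  0.052]
 [-0.738  0.089 -0.669]
 [ 0.671 -0.01  -0.741]] xz ends [0.04271051 0.03428888 0.05944636] [ 0.00371211 -0.00790559  0.02335608] y -0.05217362917430458 0.051522899640724464
top pts [[ 0.059  0.003  0.077]
 [ 0.059  0.016  0.077]
 [ 0.058  0.001  0.076]
 [ 0.061 -0.     0.076]
 [ 0.061 -0.013  0.076]
 [ 0.064 -0.011  0.076]]
side O [ 0.5778 -0.1727  0.052 ] psi 12.5 119.72217559814453 161.96731567382812 248 zrim 0.03520464155421285
[-0.05933507  0.05939828] [-0.08028899  0.07812102]
floor z 0.0053194163581045915
green [ 0.02805746 -0.01948613  0.04538161] dir [[-0.267 -0.935 -0.234]
 [-0.667  0.355 -0.655]
 [ 0.695 -0.019 -0.719]] xz ends [0.06023289 0.00617423 0.0733698 ] [0.00702105 0.03591721 0.00215024] y -0.05659834689549516 0.04603551239234304
top pts [[ 0.059 -0.018  0.077]
 [ 0.06   0.01   0.075]
 [ 0.065 -0.016  0.074]
 [ 0.059 -0.004  0.074]
 [ 0.06   0.006  0.073]
 [ 0.058  0.018  0.073]]
```

```bash
cat >> h.py <<'E'
from scipy.spatial.transform import Rotation as Ro
O=np.array([.5784,-.1732,.052]);PSI=np.radians(11.6);RH=Hrot(PSI)
def W(x,y,z): return O+RH@np.array([x,y,z])/1000
def tool(tilt,psi=PSI):  # tilt deg about tool y from straight down; 25 = along housing -z
    l=np.array([np.cos(psi),np.sin(psi),0]);z=np.array([0,0,-1.]);R=np.stack([l,np.cross(z,l),z],1)
    return R@Ro.from_euler('y',-tilt,degrees=True).as_matrix()
def tab(th,out=0,):  # tab centre in housing mm
    c,s=np.cos(th),np.sin(th);a=-82-out
    return np.array([47+a*c-13*s,0,31-a*s-13*c])
def rows(p,R,ref=None):
    o=observe();p0,R0=ref if ref else (np.array(o['position']),np.array(o['tool_rot']))
    d=R0.T@(p-p0)/.5;r=Ro.from_matrix(R0.T@R).as_rotvec()/np.pi
    print('[[%.4f,%.4f,%.4f],[%.4f,%.4f,%.4f]]'%(*d,*r),'mm',np.linalg.norm(d)*500,'deg',np.linalg.norm(r)*180)
    return p,R
E
python3 - <<'E'
from h import *
t=W(*tab(2.40,3));print(t)
rows(t+[0,0,.08],tool(0))
E
```

```text
[ 0.52939445 -0.18325939  0.18345971]
[[0.8295,-0.3465,-0.0647],[-0.0004,-0.0001,0.0641]] mm 450.65141002024575 deg 11.537825132941911
```

```bash
python3 -m handwheel '[[[0.83,-0.3465,-0.065],[0,0,0.064]],[[0.83,-0.3465,-0.065],[0,0,0.064]],[[0.83,-0.3465,-0.065],[0,0,0.064]],[[0.83,-0.3465,-0.065],[0,0,0.064]],[[0.83,-0.3465,-0.065],[0,0,0.064]],[[0.83,-0.3465,-0.065],[0,0,0.064]],[[0.83,-0.3465,-0.065],[0,0,0.064]],[[0.83,-0.3465,-0.065],[0,0,0.064]],[[0.83,-0.3465,-0.065],[0,0,0.064]],[[0.83,-0.3465,-0.065],[0,0,0.064]]]' 1
python3 - <<'E'
from h import *
st();t=W(*tab(2.40,3))
rows(t+[0,0,-.009],tool(0))
E
```

```text
time_s: 1.1
position: [0.5323, -0.1793, 0.2636]
tool_rot: [[0.978, 0.207, 0.001], [0.207, -0.978, 0.001], [0.001, -0.001, -1.0]]
ft_force: [-1.4, -0.4, 0.3]
grip_width: 0.0851
gripper_force: 0.0
1.1 [ 0.5323 -0.1793  0.2636] [-1.4 -0.4  0.3] 0.08512435554125873
[[ 0.978  0.207  0.001]
 [ 0.207 -0.978  0.001]
 [ 0.001 -0.001 -1.   ]]
[[-0.0075,0.0067,0.1783],[-0.0003,-0.0003,0.0019]] mm 89.29934514618839 deg 0.35196218523649697
```

```bash
python3 -m handwheel '[[[0,0,0.06],[0,0,0]],[[0,0,0.12],[0,0,0]],[[0,0,0.178],[0,0,0]],[[0,0,0.178],[0,0,0]],[[0,0,0.178],[0,0,0]]]' 1
python3 - <<'E'
from h import *
o=st();t=W(*tab(2.40,3)); print(t+[0,0,-.009])
im,d=get_image('side');a=cv2.resize(im[120:210,280:380],(500,450),interpolation=cv2.INTER_CUBIC);save('g1.png',a)
E
```

```text
time_s: 1.6
position: [0.5296, -0.1839, 0.1754]
tool_rot: [[0.98, 0.201, -0.0], [0.201, -0.98, -0.0], [-0.0, 0.0, -1.0]]
ft_force: [0.3, 0.3, 0.6]
grip_width: 0.0855
gripper_force: 0.0
1.6 [ 0.5296 -0.1839  0.1754] [0.3 0.3 0.6] 0.08550956680422175
[[ 0.98   0.201 -0.   ]
 [ 0.201 -0.98  -0.   ]
 [-0.     0.    -1.   ]]
[ 0.52939445 -0.18325939  0.17445971]
```

View pics/g1.png

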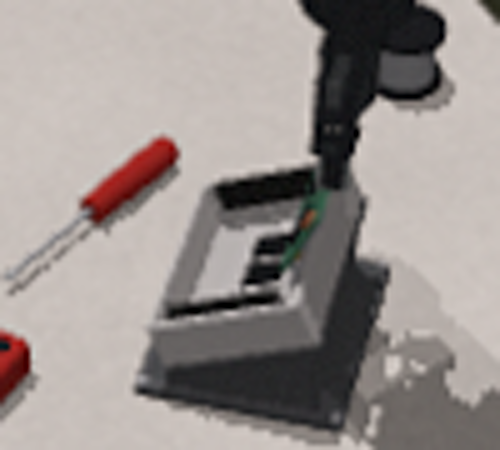

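The near finger is at the tongue, around (330,170) in the crop, just above the green board. I'll close on it.

```bash
python3 -m handwheel '[[[0,0,0],[0,0,0]],[[0,0,0],[0,0,0]],[[0,0,0],[0,0,0]],[[0,0,0],[0,0,0]],[[0,0,0],[0,0,0]],[[0,0,0],[0,0,0]],[[0,0,0],[0,0,0]]]' 0 25
python3 - <<'E'
from h import *
o=st();ref=(np.array(o['position']),np.array(o['tool_rot']))
for k,th in enumerate([2.4,2.2,2.0,1.8,1.6,1.4,1.2,1.0,.8,.6,.5]):
    a=25*min(1,k/8);R=tool(a)
    rows(W(*tab(th,3))+R[:,2]*.009,R,ref)
E
```

```text
time_s: 2.35
position: [0.5299, -0.184, 0.1756]
tool_rot: [[0.98, 0.201, 0.001], [0.201, -0.98, -0.002], [0.001, 0.002, -1.0]]
ft_force: [-1.1, -3.7, 6.9]
grip_width: 0.0331
gripper_force: 26.5
2.35 [ 0.5299 -0.184   0.1756] [-1.1 -3.7  6.9] 0.03312714134333076
[[ 0.98   0.201  0.001]
 [ 0.201 -0.98  -0.002]
 [ 0.001  0.002 -1.   ]]
[[-0.0008,-0.0016,0.0022],[0.0006,-0.0003,0.0000]] mm 1.4132136492046403 deg 0.11676494734796608
[[0.0322,-0.0016,-0.0026],[0.0006,-0.0177,0.0000]] mm 16.19761299106917 deg 3.1832773708962776
[[0.0655,-0.0016,-0.0007],[0.0006,-0.0350,-0.0000]] mm 32.784706596772224 deg 6.307465451048381
[[0.0978,-0.0016,0.0080],[0.0006,-0.0524,-0.0000]] mm 49.0508083055005 deg 9.432191200170891
[[0.1276,-0.0016,0.0231],[0.0006,-0.0698,-0.0000]] mm 64.82398455930245 deg 12.557053240053303
[[0.1537,-0.0017,0.0439],[0.0006,-0.0871,-0.0001]] mm 79.94755639897171 deg 15.681970096775311
[[0.1752,-0.0017,0.0696],[0.0006,-0.1045,-0.0001]] mm 94.2730312869531 deg 18.80691444523653
[[0.1911,-0.0018,0.0992],[0.0006,-0.1218,-0.0001]] mm 107.6603803668924 deg 21.931874533638204
[[0.2007,-0.0018,0.1315],[0.0006,-0.1392,-0.0001]] mm 119.97913472088416 deg 25.056844472562876
[[0.2045,-0.0019,0.1657],[0.0006,-0.1392,-0.0001]] mm 131.58890974673096 deg 25.056844472562876
[[0.2038,-0.0019,0.1828],[0.0006,-0.1392,-0.0001]] mm 136.9075540161279 deg 25.056844472562876
```

```bash
python3 -m handwheel '[[[0.016,0,-0.001],[0,-0.009,0]],[[0.032,0,-0.003],[0,-0.018,0]],[[0.049,0,-0.002],[0,-0.026,0]],[[0.0655,0,-0.001],[0,-0.035,0]],[[0.082,0,0.003],[0,-0.044,0]],[[0.098,0,0.008],[0,-0.052,0]],[[0.113,0,0.015],[0,-0.061,0]],[[0.1276,0,0.023],[0,-0.07,0]],[[0.141,0,0.033],[0,-0.078,0]],[[0.1537,0,0.044],[0,-0.087,0]]]'
python3 - <<'E'
from h import *
o=st();
p=W(*tab(1.4,3))+tool(15.63)[:,2]*.009;print(p)
ref=(p,tool(15.63))
for k,th in enumerate([1.3,1.2,1.1,1.0,.9,.8,.7,.6,.5,.4]):
    a=15.63+9.37*min(1,(k+1)/6);R=tool(a)
    rows(W(*tab(th,3))+R[:,2]*.009,R,ref)
E
```

```text
time_s: 3.35
position: [0.6061, -0.1693, 0.1542]
tool_rot: [[0.944, 0.201, -0.262], [0.192, -0.98, -0.058], [-0.268, 0.004, -0.963]]
ft_force: [4.0, -7.6, 8.2]
grip_width: 0.0332
gripper_force: 29.8
3.35 [ 0.6061 -0.1693  0.1542] [ 4.  -7.6  8.2] 0.03321990949319886
[[ 0.944  0.201 -0.262]
 [ 0.192 -0.98  -0.058]
 [-0.268  0.004 -0.963]]
[ 0.60509356 -0.1677206   0.15368437]
[[0.0143,-0.0000,0.0088],[0.0000,-0.0087,0.0000]] mm 8.3835755400486 deg 1.5616666666666656
[[0.0276,-0.0000,0.0190],[-0.0000,-0.0174,0.0000]] mm 16.755121244003085 deg 3.1233333333333375
[[0.0399,-0.0000,0.0305],[0.0000,-0.0260,0.0000]] mm 25.094082695793865 deg 4.684999999999999
[[0.0509,-0.0000,0.0432],[0.0000,-0.0347,0.0000]] mm 33.379981408009144 deg 6.246666666666669
[[0.0606,-0.0000,0.0570],[0.0000,-0.0434,0.0000]] mm 41.59246584796078 deg 7.808333333333334
[[0.0689,-0.0000,0.0717],[0.0000,-0.0521,0.0000]] mm 49.7113621475519 deg 9.37
[[0.0761,-0.0000,0.0873],[0.0000,-0.0521,0.0000]] mm 57.90782377949955 deg 9.37
[[0.0818,-0.0000,0.1035],[0.0000,-0.0521,0.0000]] mm 65.95968171690653 deg 9.37
[[0.0858,-0.0000,0.1202],[0.0000,-0.0521,0.0000]] mm 73.84676615491715 deg 9.37
[[0.0881,-0.0000,0.1373],[0.0000,-0.0521,0.0000]] mm 81.54933700606698 deg 9.37
```

```bash
python3 -m handwheel '[[[0.0143,0,0.009],[0,-0.009,0]],[[0.0276,0,0.019],[0,-0.017,0]],[[0.04,0,0.0305],[0,-0.026,0]],[[0.051,0,0.043],[0,-0.035,0]],[[0.0606,0,0.057],[0,-0.043,0]],[[0.069,0,0.072],[0,-0.052,0]],[[0.076,0,0.087],[0,-0.052,0]],[[0.082,0,0.1035],[0,-0.052,0]],[[0.086,0,0.12],[0,-0.052,0]],[[0.088,0,0.137],[0,-0.052,0]]]'
python3 - <<'E'
from h import *
o=st();
R=tool(25);p=W(*tab(.4,3))+R[:,2]*.009;print(p, RH.T@(np.array(o['position'])-O)*1000)
ref=(p,R)
for k,th in enumerate([.3,.2,.1,.0]):
    rows(W(*tab(th,3))+R[:,2]*.009,R,ref)
E
```

```text
time_s: 4.35
position: [0.631, -0.1646, 0.0753]
tool_rot: [[0.891, 0.202, -0.406], [0.182, -0.979, -0.089], [-0.416, 0.005, -0.909]]
ft_force: [14.3, -7.3, 2.1]
grip_width: 0.033
gripper_force: 33.1
4.35 [ 0.631  -0.1646  0.0753] [14.3 -7.3  2.1] 0.03302547265143148
[[ 0.891  0.202 -0.406]
 [ 0.182 -0.979 -0.089]
 [-0.416  0.005 -0.909]]
[ 0.62852763 -0.16291027  0.07572284] [-38.40359535   2.17525828  43.65715293]
[[0.0034,-0.0000,0.0169],[0.0000,0.0000,0.0000]] mm 8.595254729707284 deg 0.0
[[0.0051,0.0000,0.0340],[0.0000,0.0000,0.0000]] mm 17.169025798912376 deg 0.0
[[0.0050,-0.0000,0.0512],[0.0000,0.0000,0.0000]] mm 25.699883245076037 deg 0.0
[[0.0033,-0.0000,0.0683],[0.0000,0.0000,0.0000]] mm 34.166504367367416 deg 0.0
```

```bash
python3 -m handwheel '[[[0.0034,0,0.017],[0,0,0]],[[0.005,0,0.034],[0,0,0]],[[0.005,0,0.051],[0,0,0]],[[0.003,0,0.06],[0,0,0]],[[0.003,0,0.069],[0,0,0]],[[0.003,0,0.069],[0,0,0]]]'
python3 - <<'E'
from h import *
o=st();print(RH.T@(np.array(o['position'])-O)*1000, RH.T@o['ft_force'])
E
```

```text
time_s: 4.95
position: [0.6173, -0.1672, 0.0425]
tool_rot: [[0.89, 0.202, -0.409], [0.182, -0.979, -0.088], [-0.418, 0.004, -0.908]]
ft_force: [12.5, -7.6, -3.3]
grip_width: 0.0331
gripper_force: 36.5
4.95 [ 0.6173 -0.1672  0.0425] [12.5 -7.6 -3.3] 0.03307208017878624
[[ 0.89   0.202 -0.409]
 [ 0.182 -0.979 -0.088]
 [-0.418  0.004 -0.908]]
[-39.65926517   1.99294428   7.98636168] [-11.10589238   9.90953054   1.49054465]
```

```bash
python3 -m handwheel '[[[-0.003,0,0.004],[0,0,0]],[[-0.003,0,0.006],[0,0,0]],[[-0.003,0,0.006],[0,0,0]]]'
python3 -m handwheel '[[[0,0,0],[0,0,0]],[[0,0,0],[0,0,0]],[[0,0,0],[0,0,0]],[[0,0,-0.04],[0,0,0]],[[0,0,-0.1],[0,0,0]],[[0,0,-0.2],[0,0,0]],[[0,0,-0.2],[0,0,0]]]' 0.58
python3 - <<'E'
from h import *
o=st();L0=RH.T@(np.array(o['position'])-O)*1000;print(L0)
for n in('side','top'):
    im,d,X=cloud(n);L=(X-O)@RH*1000;I=im.astype(int)
    g=(I[...,1]>I[...,0]*1.25)&(I[...,1]>I[...,2]*1.1)&(abs(L[...,0])<60)&(abs(L[...,1])<80)&(L[...,2]<60)
    G=L[g];print(n,len(G));
    if len(G)>5:
        A=np.c_[G[:,0],np.ones(len(G))];print('z at x=47,-35:',np.linalg.lstsq(A,G[:,2],rcond=None)[0]@[[47,-35],[1,1]],np.median(G,0))
    if n=='side': save('b1.png',cv2.resize(im[120:210,280:380],(500,450),interpolation=cv2.INTER_CUBIC))
E
```

```text
time_s: 5.25
position: [0.6156, -0.1676, 0.0406]
tool_rot: [[0.891, 0.202, -0.407], [0.182, -0.979, -0.088], [-0.416, 0.004, -0.909]]
ft_force: [14.6, -7.6, -4.8]
grip_width: 0.0331
gripper_force: 37.1
time_s: 5.95
position: [0.6573, -0.1576, 0.1377]
tool_rot: [[0.892, 0.202, -0.404], [0.182, -0.979, -0.089], [-0.414, 0.006, -0.91]]
ft_force: [0.3, -0.4, 0.2]
grip_width: 0.0498
gripper_force: 0.0
5.95 [ 0.6573 -0.1576  0.1377] [ 0.3 -0.4  0.2] 0.04979682680575825
[[ 0.892  0.202 -0.404]
 [ 0.182 -0.979 -0.089]
 [-0.414  0.006 -0.91 ]]
[-36.70670584   0.55520385 111.66233534]
side 151
z at x=47,-35: [23.33945486 23.41397084] [ 2.76127071 -9.28490937 22.78739232]
top 319
z at x=47,-35: [21.56700991 26.08287489] [13.1721689  14.75626792 23.60277909]
```

View pics/b1.png

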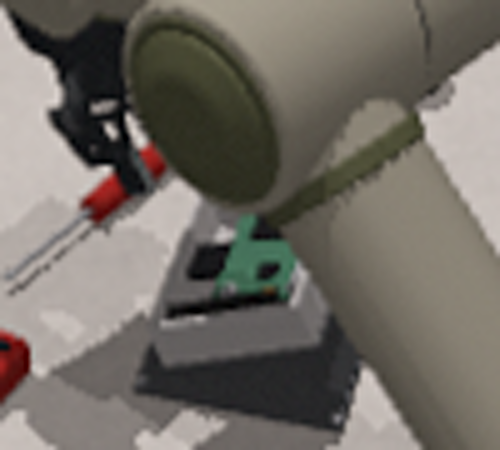

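The board is now folded into the housing, green around (260,260) in the crop. I'll press the tongue firmly with shut fingers to make sure it is home.

```bash
python3 -m handwheel '[[[0,0,0.05],[0,0,0]],[[-0.003,0,0.1],[0,0,0]],[[-0.003,0,0.14],[0,0,0]],[[-0.003,0,0.16],[0,0,0]],[[-0.003,0,0.168],[0,0,0]],[[-0.003,0,0.174],[0,0,0]],[[-0.003,0,0.178],[0,0,0]],[[-0.003,0,0.181],[0,0,0]],[[-0.003,0,0.181],[0,0,0]]]' 0
python3 - <<'E'
from h import *
o=st();print(RH.T@(np.array(o['position'])-O)*1000, RH.T@o['ft_force'])
E
```

```text
time_s: 6.95
position: [0.6176, -0.1648, 0.057]
tool_rot: [[0.891, 0.202, -0.407], [0.182, -0.979, -0.087], [-0.416, 0.004, -0.909]]
ft_force: [4.0, 11.2, 38.3]
grip_width: 0.0001
gripper_force: 19.1
6.95 [ 0.6176 -0.1648  0.057 ] [ 4.  11.2 38.3] 9.607573405205624e-05
[[ 0.891  0.202 -0.407]
 [ 0.182 -0.979 -0.087]
 [-0.416  0.004 -0.909]]
[-34.2363742   -0.39070442  21.49608982] [ 10.62415439 -10.14046841  37.33302891]
```

```bash
python3 -m handwheel '[[[0,0,-0.05],[0,0,0]],[[0,0,-0.15],[0,0,0]],[[0,0,-0.25],[0,0,0]],[[0,0,-0.25],[0,0,0]]]' 1
python3 - <<'E'
from h import *
o=st();print(np.round(o['q'],1))
psi=np.radians(-108.5+90)
rows(np.array([.5502,.2094,.12]),tool(0,psi))
print(tool(0,psi).round(3))
E
```

```text
time_s: 7.35
position: [0.6703, -0.1549, 0.1699]
tool_rot: [[0.893, 0.202, -0.403], [0.182, -0.979, -0.089], [-0.413, 0.007, -0.911]]
ft_force: [1.1, 0.2, -0.4]
grip_width: 0.0582
gripper_force: 0.0
7.35 [ 0.6703 -0.1549  0.1699] [ 1.1  0.2 -0.4] 0.058249482213664744
[[ 0.893  0.202 -0.403]
 [ 0.182 -0.979 -0.089]
 [-0.413  0.007 -0.911]]
[-18.3  50.8  33.  -13.7 116.8  56.2]
[[-0.0407,-0.7628,0.1227],[0.0376,0.1317,0.1646]] mm 386.8580446231699 deg 38.54680632416616
[[ 0.948 -0.317  0.   ]
 [-0.317 -0.948  0.   ]
 [ 0.     0.    -1.   ]]
```

```bash
python3 -m handwheel '[[[-0.041,-0.763,0.123],[0.0376,0.1317,0.1646]],[[-0.041,-0.763,0.123],[0.0376,0.1317,0.1646]],[[-0.041,-0.763,0.123],[0.0376,0.1317,0.1646]],[[-0.041,-0.763,0.123],[0.0376,0.1317,0.1646]],[[-0.041,-0.763,0.123],[0.0376,0.1317,0.1646]],[[-0.041,-0.763,0.123],[0.0376,0.1317,0.1646]],[[-0.041,-0.763,0.123],[0.0376,0.1317,0.1646]],[[-0.041,-0.763,0.123],[0.0376,0.1317,0.1646]],[[-0.041,-0.763,0.123],[0.0376,0.1317,0.1646]],[[-0.041,-0.763,0.123],[0.0376,0.1317,0.1646]]]' 1
python3 -m handwheel '[[[0,0,0],[0,0,0]],[[0,0,0],[0,0,0]]]'
python3 - <<'E'
from h import *
o=st();print(np.round(o['q'],1))
rows(np.array([.5502,.2094,.014]),tool(0,np.radians(-18.5)))
E
```

```text
time_s: 8.35
position: [0.546, 0.2099, 0.1159]
tool_rot: [[0.948, -0.317, -0.013], [-0.317, -0.948, 0.004], [-0.014, 0.001, -1.0]]
ft_force: [-0.5, -0.9, -0.8]
grip_width: 0.0857
gripper_force: 0.0
time_s: 8.55
position: [0.5471, 0.2084, 0.1164]
tool_rot: [[0.947, -0.32, -0.012], [-0.32, -0.947, 0.004], [-0.013, 0.0, -1.0]]
ft_force: [-1.1, 0.5, -0.0]
grip_width: 0.0853
gripper_force: 0.0
8.55 [0.5471 0.2084 0.1164] [-1.1  0.5 -0. ] 0.08534967436737853
[[ 0.947 -0.32  -0.012]
 [-0.32  -0.947  0.004]
 [-0.013  0.    -1.   ]]
[  9.1  31.4  78.1   0.4  71.1 117.7]
[[0.0078,-0.0039,0.2047],[0.0001,0.0041,-0.0009]] mm 102.46360405079673 deg 0.7580638110150782
```

```bash
python3 -m handwheel '[[[0.008,-0.004,0.05],[0,0.004,-0.001]],[[0.008,-0.004,0.1],[0,0.004,-0.001]],[[0.008,-0.004,0.14],[0,0.004,-0.001]],[[0.008,-0.004,0.17],[0,0.004,-0.001]],[[0.008,-0.004,0.19],[0,0.004,-0.001]],[[0.008,-0.004,0.204],[0,0.004,-0.001]],[[0.008,-0.004,0.204],[0,0.004,-0.001]]]' 1
python3 -m handwheel '[[[0,0,0],[0,0,0]],[[0,0,0],[0,0,0]],[[0,0,0],[0,0,0]],[[0,0,0],[0,0,0]]]' 0 60
python3 - <<'E'
from h import *
rows(np.array([.5502,.2094,.16]),tool(0,np.radians(-18.5)))
E
```

```text
time_s: 9.25
position: [0.5498, 0.2102, 0.0139]
tool_rot: [[0.949, -0.316, -0.001], [-0.316, -0.949, -0.0], [-0.001, 0.001, -1.0]]
ft_force: [-0.0, 0.7, -0.8]
grip_width: 0.0855
gripper_force: 0.0
time_s: 9.65
position: [0.5504, 0.2106, 0.0156]
tool_rot: [[0.949, -0.315, 0.002], [-0.315, -0.949, 0.0], [0.001, -0.001, -1.0]]
ft_force: [-1.0, -1.3, 6.8]
grip_width: 0.0686
gripper_force: 69.3
[[0.0008,0.0023,-0.2888],[-0.0002,-0.0005,0.0007]] mm 144.39988792541538 deg 0.15921760346262617
```

```bash
python3 -m handwheel '[[[0,0,-0.02],[0,0,0]],[[0,0,-0.06],[0,0,0]],[[0,0,-0.12],[0,0,0]],[[0,0,-0.2],[0,0,0]],[[0,0,-0.29],[0,0,0]],[[0,0,-0.29],[0,0,0]],[[0,0,-0.29],[0,0,0]]]'
python3 - <<'E'
from h import *
o=st()
for n,box in(('top',(205,100,310,245)),('side',(200,190,360,330))):
    im,d,X=cloud(n);x0,y0,x1,y1=box
    if n=='top': save('c1.png',im,(180,80,440,260),3)
    # housing
    L=(X-O)@RH;P=L.reshape(-1,3)
    m=(abs(P[:,2]-.036)<.004)&(abs(P[:,0])<.07)&(abs(P[:,1])<.085)
    print(n,m.sum(),cv2.minAreaRect((P[m,:2]*1000).astype(np.float32)))
    y=P[m,1];xx=P[m,0]
    print(np.percentile(xx,[1,50,99]),np.percentile(y,[1,99]))
    # cover plate in tool frame
    T=((X-np.array(o['position']))@np.array(o['tool_rot'])).reshape(-1,3)
    k=(abs(T[:,2]+.0034)<.006)&(abs(T[:,0])<.08)&(abs(T[:,1])<.1)
    Q=T[k];print('cov',k.sum(),Q.min(0),Q.max(0),np.linalg.lstsq(np.c_[Q[:,:2],np.ones(len(Q))],Q[:,2],rcond=None)[0],cv2.minAreaRect((Q[:,:2]*1000).astype(np.float32)))
E
```

```text
time_s: 10.35
position: [0.5498, 0.2107, 0.1601]
tool_rot: [[0.949, -0.315, 0.001], [-0.315, -0.949, 0.0], [0.001, -0.001, -1.0]]
ft_force: [-0.3, 0.6, -2.8]
grip_width: 0.0687
gripper_force: 68.8
10.35 [0.5498 0.2107 0.1601] [-0.3  0.6 -2.8] 0.06870790280386826
[[ 0.949 -0.315  0.001]
 [-0.315 -0.949  0.   ]
 [ 0.001 -0.001 -1.   ]]
top 524 ((-0.11200332641601562, 0.828155517578125), (156.73226928710938, 119.86763763427734), 89.55940246582031)
[-0.05919932  0.02553274  0.05930118] [-0.07733985  0.0785511 ]
cov 1198 [-0.06390756 -0.08501567 -0.00933193] [0.06475847 0.08428258 0.00221887] [ 0.00136669  0.00513012 -0.00440255] ((0.44754791259765625, -0.3826141357421875), (128.65904235839844, 169.3068084716797), 0.01878690905869007)
side 0 ((0.0, 0.0), (0.0, 0.0), 0.0)Traceback (most recent call last):
  File "<stdin>", line 11, in <module>
    return _quantile_unchecked(
        a, q, axis, out, overwrite_input, method, keepdims, weights)
    return _ureduce(a,
                    func=_quantile_ureduce_func,
    ...<5 lines>...
                    overwrite_input=overwrite_input,
                    method=method)
    r = func(a, **kwargs)
    result = _quantile(arr,
                       quantiles=q,
    ...<2 lines>...
                       out=out,
                       weights=wgt)
    slices_having_nans = np.isnan(arr[-1, ...])
                                  ~~~^^^^^^^^^
IndexError: index -1 is out of bounds for axis 0 with size 0
```

View pics/c1.png

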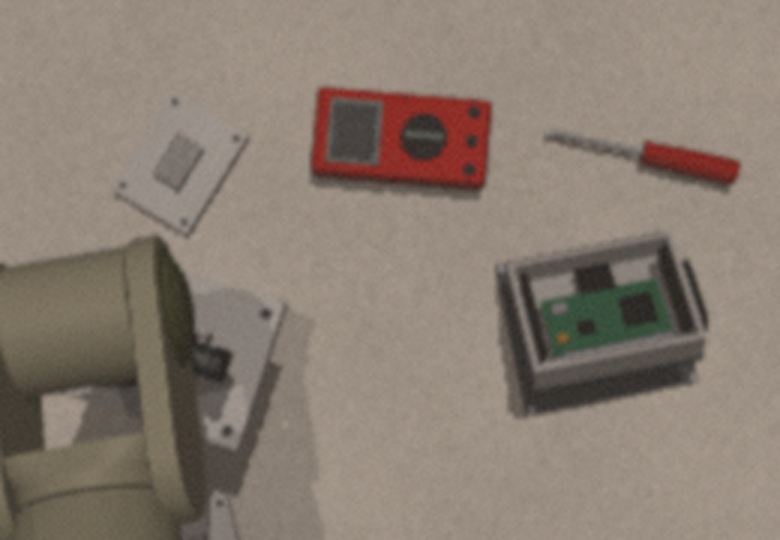

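The cover is gripped centrally and is square to the tool within 0.5 mm. The board lies home in the housing. Next I'll carry the cover over.

```bash
python3 - <<'E'
from h import *
RT=tool(25,np.radians(11.2))
rows(W(0,1.3,110+15.6),RT)
E
```

```text
[[0.3908,0.6590,-0.0158],[-0.0356,-0.1347,-0.1617]] mm 383.18805843587654 deg 38.415334470754836
```

```bash
python3 -m handwheel '[[[0.02,0.033,-0.005],[-0.002,-0.007,-0.008]],[[0.05,0.085,-0.012],[-0.005,-0.017,-0.021]],[[0.1,0.165,-0.02],[-0.009,-0.034,-0.041]],[[0.15,0.25,-0.02],[-0.014,-0.052,-0.062]],[[0.2,0.335,-0.02],[-0.018,-0.069,-0.083]],[[0.25,0.42,-0.02],[-0.023,-0.086,-0.103]],[[0.3,0.505,-0.016],[-0.027,-0.103,-0.124]],[[0.345,0.58,-0.016],[-0.031,-0.119,-0.143]],[[0.375,0.63,-0.016],[-0.034,-0.13,-0.155]],[[0.3908,0.659,-0.0158],[-0.0356,-0.1347,-0.1617]]]'
python3 -m handwheel '[[[0,0,0],[0,0,0]],[[0,0,0],[0,0,0]],[[0,0,0],[0,0,0]]]'
python3 - <<'E'
from h import *
o=st();print(RH.T@(np.array(o['position'])-O)*1000)
RT=tool(25,np.radians(11.2))
for z in (110,60,35,30,28): rows(W(0,1.3,z+15.6),RT)
im,d,X=cloud('top');T=((X-np.array(o['position']))@np.array(o['tool_rot'])).reshape(-1,3)
k=(abs(T[:,2]+.0034)<.006)&(abs(T[:,0])<.08)&(abs(T[:,1])<.1)
Q=T[k];print('cov',k.sum(),np.linalg.lstsq(np.c_[Q[:,:2],np.ones(len(Q))],Q[:,2],rcond=None)[0],cv2.minAreaRect((Q[:,:2]*1000).astype(np.float32)))
E
```

```text
time_s: 11.45
position: [0.6314, -0.1662, 0.1641]
tool_rot: [[0.888, 0.193, -0.417], [0.176, -0.981, -0.08], [-0.424, -0.003, -0.906]]
ft_force: [1.1, 0.8, -3.1]
grip_width: 0.0684
gripper_force: 68.8
time_s: 11.75
position: [0.6313, -0.1625, 0.1669]
tool_rot: [[0.89, 0.195, -0.412], [0.177, -0.981, -0.081], [-0.42, -0.001, -0.907]]
ft_force: [-0.0, 0.5, -2.0]
grip_width: 0.0682
gripper_force: 68.8
11.75 [ 0.6313 -0.1625  0.1669] [-0.   0.5 -2. ] 0.06817217969868303
[[ 0.89   0.195 -0.412]
 [ 0.177 -0.981 -0.081]
 [-0.42  -0.001 -0.907]]
[ -0.35739795   0.2014063  126.94082413]
[[-0.0007,0.0022,0.0027],[-0.0001,-0.0008,0.0003]] mm 1.7698730929123474 deg 0.1516892657063482
[[-0.0010,0.0025,0.1027],[-0.0001,-0.0008,0.0003]] mm 51.353820342962216 deg 0.1516892657063482
[[-0.0011,0.0027,0.1527],[-0.0001,-0.0008,0.0003]] mm 76.34956496499079 deg 0.1516892657063482
[[-0.0011,0.0027,0.1627],[-0.0001,-0.0008,0.0003]] mm 81.34902772405198 deg 0.1516892657063482
[[-0.0011,0.0028,0.1667],[-0.0001,-0.0008,0.0003]] mm 83.3488308746479 deg 0.1516892657063482
cov 762 [-0.01021173 -0.001178   -0.00408607] ((-20.624221801757812, 36.327980041503906), (90.10690307617188, 95.06090545654297), 0.4401557445526123)
```

Next I'll lower it towards the strips and watch the force.

```bash
python3 -m handwheel '[[[-0.001,0.0025,0.04],[0,-0.001,0]],[[-0.001,0.0025,0.08],[0,-0.001,0]],[[-0.001,0.0025,0.11],[0,-0.001,0]],[[-0.001,0.0025,0.125],[0,-0.001,0]],[[-0.001,0.0025,0.135],[0,-0.001,0]],[[-0.001,0.0025,0.145],[0,-0.001,0]],[[-0.001,0.0025,0.145],[0,-0.001,0]]]'
python3 - <<'E'
from h import *
o=st();print(RH.T@(np.array(o['position'])-O)*1000-[0,0,15.6],RH.T@o['ft_force'])
save('d1.png',get_image('side')[0],(260,110,400,230),4)
E
```

```text
time_s: 12.5
position: [0.6014, -0.1707, 0.1016]
tool_rot: [[0.889, 0.194, -0.415], [0.176, -0.981, -0.082], [-0.423, -0.0, -0.906]]
ft_force: [-0.1, -0.2, -2.8]
grip_width: 0.0685
gripper_force: 68.8
12.5 [ 0.6014 -0.1707  0.1016] [-0.1 -0.2 -2.8] 0.06854676692593775
[[ 0.889  0.194 -0.415]
 [ 0.176 -0.981 -0.082]
 [-0.423 -0.    -0.906]]
[ 0.11782282  2.21241008 39.0698847 ] [-1.10305666  0.18246884 -2.60938919]
```

View pics/d1.png

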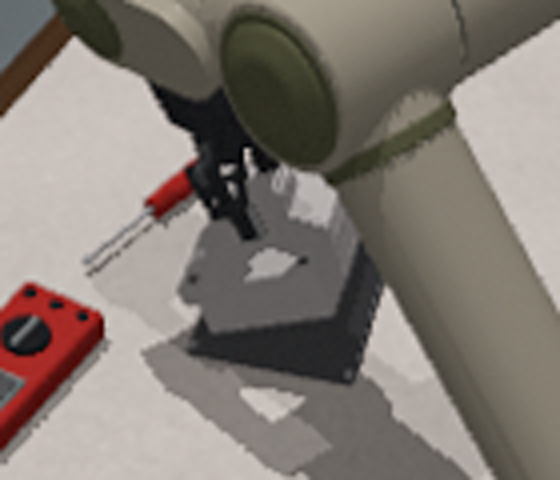

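The cover sits just above the rim, aligned with the housing. I'll go on down.

```bash
python3 -m handwheel '[[[0,-0.001,0.006],[0,0,0]],[[0,-0.001,0.012],[0,0,0]],[[0,-0.001,0.017],[0,0,0]],[[0,-0.001,0.021],[0,0,0]],[[0,-0.001,0.021],[0,0,0]],[[0,-0.001,0.021],[0,0,0]]]'
python3 - <<'E'
from h import *
o=st();print(RH.T@(np.array(o['position'])-O)*1000-[0,0,15.6],RH.T@o['ft_force'],o['wrist_torque'])
E
```

```text
time_s: 13.15
position: [0.597, -0.1713, 0.0922]
tool_rot: [[0.889, 0.194, -0.415], [0.176, -0.981, -0.082], [-0.423, 0.0, -0.906]]
ft_force: [0.3, -0.2, -2.8]
grip_width: 0.0686
gripper_force: 68.8
13.15 [ 0.597  -0.1713  0.0922] [ 0.3 -0.2 -2.8] 0.06855643384709174
[[ 0.889  0.194 -0.415]
 [ 0.176 -0.981 -0.082]
 [-0.423  0.    -0.906]]
[ 0.14820103  1.88243155 28.67488324] [-1.39383972  0.21133368 -2.48616516] [ 0.11742355 -0.42335054  0.02668745]
```

```bash
python3 -m handwheel '[[[0,0,0.002],[0,0,0]],[[0,0,0.004],[0,0,0]],[[0,0,0.004],[0,0,0]]]'
python3 - <<'E'
from h import *
o=st();print(RH.T@(np.array(o['position'])-O)*1000-[0,0,15.6],RH.T@o['ft_force'],o['wrist_torque'])
E
```

```text
time_s: 13.45
position: [0.5968, -0.1714, 0.0916]
tool_rot: [[0.89, 0.194, -0.412], [0.176, -0.981, -0.083], [-0.421, 0.001, -0.907]]
ft_force: [3.2, 1.3, 4.7]
grip_width: 0.0683
gripper_force: 69.8
13.45 [ 0.5968 -0.1714  0.0916] [3.2 1.3 4.7] 0.06833937490174657
[[ 0.89   0.194 -0.412]
 [ 0.176 -0.981 -0.083]
 [-0.421  0.001 -0.907]]
[ 0.06573695  1.90996461 28.04539626] [-1.13132896 -0.66502867  5.68444199] [ 0.41052726 -0.18961126 -0.14863839]
```

```bash
python3 -m handwheel '[[[0,0,0],[0,0,0]],[[0,0,0],[0,0,0]],[[0,0,0],[0,0,0]],[[0,0,-0.01],[0,0,0]],[[0,0,-0.04],[0,0,0]],[[0,0,-0.09],[0,0,0]],[[0,0,-0.12],[0,0,0]],[[0,0,-0.12],[0,0,0]]]' 1
python3 -m handwheel '[[[0,0,0],[0,0,0]],[[0,0,0],[0,0,0]],[[0,0,0],[0,0,0]],[[0,0,0],[0,0,0]],[[0,0,0],[0,0,0]],[[0,0,0],[0,0,0]]]' 0
python3 - <<'E'
from h import *
o=st();print(RH.T@(np.array(o['position'])-O)*1000)
RT=tool(25,np.radians(11.2))
for y in(64,-60):
  for z in (100,60,47,41,38): rows(W(-1,y,z),RT)
im,d,X=cloud('top');L=((X-O)@RH*1000).reshape(-1,3);I=im.reshape(-1,3)
k=(abs(L[:,2]-47)<6)&(abs(L[:,0])<75)&(abs(L[:,1]-2)<95);Q=L[k]
print(k.sum(),cv2.minAreaRect(Q[:,:2].astype(np.float32)),np.linalg.lstsq(np.c_[Q[:,:2],np.ones(len(Q))],Q[:,2],rcond=None)[0])
E
```

```text
time_s: 14.25
position: [0.6222, -0.1666, 0.1467]
tool_rot: [[0.891, 0.195, -0.411], [0.176, -0.981, -0.084], [-0.419, 0.002, -0.908]]
ft_force: [0.2, -0.0, -0.7]
grip_width: 0.0857
gripper_force: 0.0
time_s: 14.85
position: [0.621, -0.1665, 0.1446]
tool_rot: [[0.889, 0.194, -0.415], [0.176, -0.981, -0.082], [-0.423, -0.0, -0.906]]
ft_force: [-0.2, 0.6, 0.6]
grip_width: 0.0002
gripper_force: 0.0
14.85 [ 0.621  -0.1665  0.1446] [-0.2  0.6  0.6] 0.00020221609019214777
[[ 0.889  0.194 -0.415]
 [ 0.176 -0.981 -0.082]
 [-0.423 -0.    -0.906]]
[  0.139164     2.00806921 102.1528901 ]
[[0.0031,0.1240,0.0039],[-0.0000,0.0001,0.0000]] mm 62.03976236141168 deg 0.018818063675200756
[[0.0031,0.1242,0.0839],[-0.0000,0.0001,0.0000]] mm 74.97441778425089 deg 0.018818063675200756
[[0.0031,0.1243,0.1099],[-0.0000,0.0001,0.0000]] mm 82.98276004545255 deg 0.018818063675200756
[[0.0031,0.1243,0.1219],[-0.0000,0.0001,0.0000]] mm 87.0860100475111 deg 0.018818063675200756
[[0.0031,0.1244,0.1279],[-0.0000,0.0001,0.0000]] mm 89.21821835596259 deg 0.018818063675200756
[[0.0015,-0.1240,0.0047],[-0.0000,0.0001,0.0000]] mm 62.055888336309735 deg 0.018818063675200756
[[0.0015,-0.1238,0.0847],[-0.0000,0.0001,0.0000]] mm 74.98776223781788 deg 0.018818063675200756
[[0.0015,-0.1237,0.1107],[-0.0000,0.0001,0.0000]] mm 82.99481687496676 deg 0.018818063675200756
[[0.0015,-0.1237,0.1227],[-0.0000,0.0001,0.0000]] mm 87.09749886961917 deg 0.018818063675200756
[[0.0015,-0.1236,0.1287],[-0.0000,0.0001,0.0000]] mm 89.2294326439451 deg 0.018818063675200756
830 ((2.143310546875, 38.04253387451172), (96.08602905273438, 126.36048126220703), 89.56658172607422) [-1.10724351e-02 -1.13977863e-02  4.81293793e+01]
```

```bash
python3 -m handwheel '[[[0.003,0.06,0],[0,0,0]],[[0.003,0.124,0.02],[0,0,0]],[[0.003,0.124,0.06],[0,0,0]],[[0.003,0.124,0.09],[0,0,0]],[[0.003,0.124,0.105],[0,0,0]],[[0.003,0.124,0.112],[0,0,0]],[[0.003,0.124,0.117],[0,0,0]],[[0.003,0.124,0.121],[0,0,0]],[[0.003,0.124,0.124],[0,0,0]],[[0.003,0.124,0.124],[0,0,0]]]'
python3 - <<'E'
from h import *
o=st();print(RH.T@(np.array(o['position'])-O)*1000,RH.T@o['ft_force'])
E
```

```text
time_s: 15.9
position: [0.6095, -0.2321, 0.0899]
tool_rot: [[0.89, 0.195, -0.412], [0.176, -0.981, -0.084], [-0.421, 0.002, -0.907]]
ft_force: [0.8, 0.4, 6.8]
grip_width: 0.0003
gripper_force: 2.6
15.9 [ 0.6095 -0.2321  0.0899] [0.8 0.4 6.8] 0.00032992741349234365
[[ 0.89   0.195 -0.412]
 [ 0.176 -0.981 -0.084]
 [-0.421  0.002 -0.907]]
[-0.86770244 63.94332022 42.20069326] [ 2.11395291 -0.23773549  6.49490112]
```

```bash
python3 -m handwheel '[[[0,0,0.003],[0,0,0]],[[0,0,0.005],[0,0,0]],[[0,0,0.007],[0,0,0]],[[0,0,0.007],[0,0,0]]]'
python3 - <<'E'
from h import *
o=st();print(RH.T@(np.array(o['position'])-O)*1000,RH.T@o['ft_force'])
E
python3 -m handwheel '[[[0,0,-0.03],[0,0,0]],[[0,0,-0.1],[0,0,0]],[[0,-0.1,-0.12],[0,0,0]],[[0,-0.2,-0.12],[0,0,0]],[[0,-0.248,-0.1],[0,0,0]],[[0,-0.248,-0.06],[0,0,0]],[[0,-0.248,-0.03],[0,0,0]],[[0,-0.248,-0.02],[0,0,0]],[[0,-0.248,-0.013],[0,0,0]],[[0,-0.248,-0.013],[0,0,0]]]'
python3 - <<'E'
from h import *
o=st();print(RH.T@(np.array(o['position'])-O)*1000,RH.T@o['ft_force'])
E
```

```text
time_s: 16.3
position: [0.6093, -0.2322, 0.0893]
tool_rot: [[0.892, 0.195, -0.408], [0.176, -0.981, -0.086], [-0.417, 0.005, -0.909]]
ft_force: [3.7, 5.1, 18.1]
grip_width: -0.0003
gripper_force: 9.3
16.3 [ 0.6093 -0.2322  0.0893] [ 3.7  5.1 18.1] -0.0002773750241468656
[[ 0.892  0.195 -0.408]
 [ 0.176 -0.981 -0.086]
 [-0.417  0.005 -0.909]]
[-0.89457622 63.95282644 41.55842708] [ 3.41853191 -4.23783603 18.32237622]
time_s: 17.3
position: [0.5864, -0.1101, 0.0916]
tool_rot: [[0.89, 0.194, -0.413], [0.176, -0.981, -0.082], [-0.421, 0.001, -0.907]]
ft_force: [-0.3, -0.3, -0.2]
grip_width: -0.0002
gripper_force: 0.0
17.3 [ 0.5864 -0.1101  0.0916] [-0.3 -0.3 -0.2] -0.0001732343683730646
[[ 0.89   0.194 -0.413]
 [ 0.176 -0.981 -0.082]
 [-0.421  0.001 -0.907]]
[ -1.88827469 -60.18120828  44.578029  ] [ 0.2817582   0.27361714 -0.33036493]
```

```bash
python3 -m handwheel '[[[0,0,0.003],[0,0,0]],[[0,0,0.006],[0,0,0]],[[0,0,0.009],[0,0,0]],[[0,0,0.012],[0,0,0]],[[0,0,0.015],[0,0,0]],[[0,0,0.015],[0,0,0]]]'
python3 - <<'E'
from h import *
o=st();print(RH.T@(np.array(o['position'])-O)*1000,RH.T@o['ft_force'])
E
```

```text
time_s: 17.9
position: [0.5853, -0.1105, 0.0888]
tool_rot: [[0.893, 0.195, -0.407], [0.176, -0.981, -0.084], [-0.415, 0.004, -0.91]]
ft_force: [5.0, 8.1, 27.3]
grip_width: -0.0003
gripper_force: 13.9
17.9 [ 0.5853 -0.1105  0.0888] [ 5.   8.1 27.3] -0.00033951328510975807
[[ 0.893  0.195 -0.407]
 [ 0.176 -0.981 -0.084]
 [-0.415  0.004 -0.91 ]]
[ -1.97747044 -60.03303207  41.53842218] [ 5.61758296 -6.91763675 27.55211423]
```

```bash
python3 -m handwheel '[[[0,0,-0.03],[0,0,0]],[[0,0,-0.1],[0,0,0]],[[0,0.1,-0.12],[0,0,0]],[[0,0.2,-0.12],[0,0,0]],[[0,0.248,-0.08],[0,0,0]],[[0,0.248,-0.04],[0,0,0]],[[0,0.248,-0.02],[0,0,0]],[[0,0.248,-0.01],[0,0,0]],[[0,0.248,-0.003],[0,0,0]],[[0,0.248,0.002],[0,0,0]]]'
python3 - <<'E'
from h import *
o=st();print(RH.T@(np.array(o['position'])-O)*1000,RH.T@o['ft_force'])
E
python3 -m handwheel '[[[0,0,-0.03],[0,0,0]],[[0,0,-0.1],[0,0,0]],[[0,0,-0.2],[0,0,0]],[[-0.1,0,-0.25],[0,0,0]],[[-0.2,0.1,-0.3],[0,0,0]],[[-0.3,0.2,-0.3],[0,0,0]],[[-0.4,0.3,-0.3],[0,0,0]],[[-0.5,0.3,-0.3],[0,0,0]],[[-0.5,0.3,-0.3],[0,0,0]],[[-0.5,0.3,-0.3],[0,0,0]]]'
python3 - <<'E'
from h import *
o=st()
for n in('top','side'):
    im,d,X=cloud(n);L=((X-O)@RH*1000).reshape(-1,3)
    k=(abs(L[:,2]-42)<7)&(abs(L[:,0])<75)&(abs(L[:,1])<95);Q=L[k]
    if k.sum()<20: print(n,k.sum());continue
    i=(abs(Q[:,0])<55)&(abs(Q[:,1])<75)&(abs(Q[:,2]-42)<5);F=Q[i]
    print(n,k.sum(),cv2.minAreaRect(Q[:,:2].astype(np.float32)),np.linalg.lstsq(np.c_[F[:,:2],np.ones(len(F))],F[:,2],rcond=None)[0])
    for y in(-62,62):print(np.median(F[abs(F[:,1]-y)<10,2]))
    if n=='top':save('e1.png',im,(300,100,460,240),4)
E
```

```text
time_s: 18.9
position: [0.6089, -0.2322, 0.0886]
tool_rot: [[0.892, 0.196, -0.407], [0.176, -0.981, -0.087], [-0.416, 0.006, -0.909]]
ft_force: [6.7, 5.8, 33.2]
grip_width: -0.0002
gripper_force: 16.7
18.9 [ 0.6089 -0.2322  0.0886] [ 6.7  5.8 33.2] -0.000179532256465696
[[ 0.892  0.196 -0.407]
 [ 0.176 -0.981 -0.087]
 [-0.416  0.006 -0.909]]
[-0.89475548 63.93876403 40.80516345] [ 7.03169838 -4.31716174 33.3356525 ]
time_s: 19.9
position: [0.4729, -0.4137, 0.3287]
tool_rot: [[0.891, 0.191, -0.411], [0.17, -0.982, -0.085], [-0.42, 0.006, -0.907]]
ft_force: [0.2, 0.6, 0.4]
grip_width: 0.0
gripper_force: 0.0
19.9 [ 0.4729 -0.4137  0.3287] [0.2 0.6 0.4] 1.1829489352016018e-05
[[ 0.891  0.191 -0.411]
 [ 0.17  -0.982 -0.085]
 [-0.42   0.006 -0.907]]
top 2210 ((-1.5956268310546875, 1.235076904296875), (169.7448272705078, 134.7018280029297), 89.5989761352539) [-1.59581597e-03 -5.35332284e-03  4.19860946e+01]
42.35917082996681
41.50553080111693
side 866 ((-0.4309539794921875, -0.2007904052734375), (177.70281982421875, 133.6858367919922), 89.42790222167969) [-1.93810013e-03 -3.76895116e-03  4.05398332e+01]
40.43933545798198
40.23506644290759
```

View pics/e1.png

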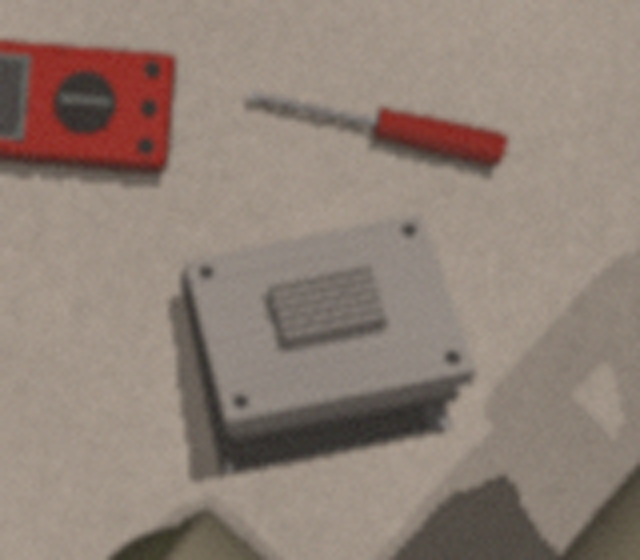

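The cover lies flat with both ends at about 41.5 mm (home is 41 mm). The meter and screwdriver haven't moved and the arm is clear, so I'm handing in.

```bash
python3 -m handwheel '[[[0,0,0],[0,0,0]],[[0,0,0],[0,0,0]],[[0,0,0],[0,0,0]]]' && python3 -c "
from rig import close_job
print(close_job())"
```

```text
time_s: 20.3
position: [0.4766, -0.4104, 0.3237]
tool_rot: [[0.888, 0.196, -0.415], [0.178, -0.981, -0.082], [-0.423, -0.001, -0.906]]
ft_force: [-0.1, -0.3, -0.5]
grip_width: -0.0001
gripper_force: 0.0
the job is handed in; nothing more can be done
None
```

I handed the job in at 20.3 s: the board is pressed home, the cover is on with both ends pressed down and measures flat, and the multimeter and screwdriver hadn't moved; I didn't re-check the jar and spool, and no verdict was returned.

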